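# Set the length stop on the baguette cutting guide

### The arm

A 6-joint arm with a two-finger parallel gripper is mounted at the origin on the work surface. World frame = base frame: x ahead of the robot, y to its left, z up, the work surface at z = 0. Lengths are in m, angles in rad, forces in N, time in s.
With the tool pointing down it reaches from about 0.4 to 0.825 m from the base axis. Payload 7 kg.
Tool frame: the origin (TCP) lies at the very end of the fingers, on their centre line; the grasp point (between the pads) lies 19 mm behind it (arm.grasp_offset is the distance from the TCP to the grasp point, in m); z points along the fingers, y is the line along which they close (so a half turn about z gives the same grasp; the last joint's range is limited). The gripper opens to 88 mm and grips with 3 to 60 N. Pads are 19 mm wide; open, the fingers measure 130 mm over their backs; the gripper's body (78 mm by 193 mm) begins 47 mm behind the grasp point.
Start: joints at [-0.999, 0.359, 0.012, 0, -1.224, -0.288], TCP at [0.189, -0.648, 0.227] pointing down, gripper open.
Joint ranges: [-3.07, 3.07], [-1.43, 2.12], [-1.02, 1.25], [-3.03, 1.67], [-3.05, -0], [-3.03, 3.03]. Speed limits (rad/s): [2.39, 2.39, 3.01, 3.14, 3.14, 3.14].

### API

Orientations are given as [roll, pitch, yaw] about the fixed x, y, z axes, in that order (R = Rz(yaw) Ry(pitch) Rx(roll)).
In Python, from station import get_state, cams, arm, nets gives the robot as it stands.
- The arm moves only by the shell command python3 -m creep 'ROWS' [FORCE]. ROWS is a JSON object of lists of equal length, an entry for each row: "translation": the shift along the world's x, y, z in mm, a list of three; "spin": the turn about the world's z in rad; "gripper": the opening, from 0 (shut) to 1 (fully open). In form: {"translation": [[dx, dy, dz], ...], "spin": [spin, ...], "gripper": [gripper, ...]}. A call has 1 to 8 rows; each row shifts and turns the commanded pose from where the row before left it; what a row does not reach is not made up. A row lasts 1/10 s, in which the tool goes at most 50 mm and 8.59 degrees, less where a joint would pass 70% of its speed; a pose out of reach is approached as far as the arm can. A call is refused whole if a number of a shift passes 50 or a number of a turn 0.15, either way. A call with a gripper value outside its range is refused whole. The fingers move at their own pace and stop on an object; FORCE is the grip in N (left out, the last holds). Time passes only in rows, so rows that do not move let the fingers close. It gives the time, the measured TCP pose, the force, the opening and the grip force at its end, in the units of the state.
- get_state(): the state, without advancing time (a new reading comes with each control period).
- cams.grab_frame(name): name is "side" or "top" or "wrist"; returns a dict with "img" (480x640x3 uint8, red, green, blue), "mtx" (3x3 intrinsics, pixels), "R" (3x3) and "t" (3): a world point X has camera coordinates R X + t. Camera axes: x right, y down, z forward; pixel columns grow to the right and rows downward; lengths in m; the calibration is good to about 2 mm. A picture is of the moment at which its call begins. There is no depth.
- arm.job_done(): hands the job in; it is judged then, once.
Trained networks look in the newest picture that a camera, given by its name, has taken for a name from the list of things; names that differ only in an ending like _2 or _b are one class to them, and where a whole thing is asked for, a point or a joint stands for the part that bears it (a point fixed in the world has none). Each returns a list of dicts, best first, with "confidence" (0 to 1); they miss things now and then, are a little off and sometimes report something else, mostly with a low value. They report only what shows in the picture. A call takes as long as a camera call.
- nets.search_frame(camera, label): "centre" ([x, y, z] in m, in world coordinates, good to about 4 mm: the middle of the surface that is visible of it).
- nets.pinpoint(camera, label): "centre" ([x, y, z] in m, in world coordinates, good to about 4 mm: a listed point, or the origin of a listed thing).
The state is a dict: "t": time; "q": joint angles; "qd": joint speeds; "joint_efforts": joint torques, N m; "eef_pos": TCP position; "ee_rot": TCP orientation; "force": force on the tool from outside, world axes, zero at the start; "moment": the same for the moment, N m; "width": finger opening in m; "gripper_force": force on a finger pad.
Only numpy, scipy, OpenCV 4.12 (cv2) and the standard library are available. Lean on these libraries where they do the work, as an engineer would, in place of code of your own. Each camera call takes 0.05 s, during which the arm holds its last target. There are 200 camera calls.

### The job

Set the baguette cutting guide to the marked portion length: swing the clamp lever out to free the sliding stop, slide the stop along its rail until its pointer lines up with the marker's tip, then swing the lever fully back to its locked position so that the stop stays clamped there. Leave the wine glass and the mug where they stand.

Things in the scene. Friction and masses are not known exactly. Their poses are not given: they have to be found in the camera images.
- guide: Baguette cutting guide, fixed to the table: a pale wooden board 180 (x) by 460 (y) by 22 mm thick; origin at the centre of its underside; own y runs along the steel rail. The rail (26 mm wide, top 34 mm above the table) lies along own x = -55 mm. Four wooden knife posts, tops 82 mm above the table, stand at own x = -30 and +78 mm, own y = 160 to 184 mm (the +y end).
- stop (a joint): Position of the sliding stop along the rail in m: 0 at the -y end, growing towards the guide's own +y, up to 0.2. The stop's pointer is at own y = -130 mm + this value. The stop is an aluminium block over the rail (44 by 42 mm, top 68 mm above the table) and an upright wooden plate. It slides with about 3 to 6 N once the lever is open; locked, it holds.
- stop_grip (a point): Point in the middle of the top edge of the wooden stop plate's free part, 30 mm beyond the guide's centre line (own x = +30 mm), 82 mm above the table; the plate is 14 mm thick along the slide, reaches from own x = -33 to +65 mm and down to 24 mm above the table, and can be pinched here from above along the slide direction.
- pointer (a point): Tip of the small steel nib at the far foot of the stop plate, 27 mm above the table; it moves with the stop. It lines up when it has the same guide-y as the marker's tip.
- lever (a joint): Angle of the clamp lever in rad: 0 = locked, along the rail, pointing to the guide's own -y; 1.5 = fully open, pointing to own -x (towards the robot). Vertical axis; clockwise seen from above as it opens. The clamp frees the stop above about 0.5. The lever stays where it is left and is stiffer near the locked end.
- lever_pivot (a point): Point on the lever's vertical turning axis, 89 mm above the table, on top of the hub on the aluminium block; moves with the stop.
- lever_knob (a point): Centre of the top of the black upright round grip at the lever's end: 16 mm diameter, standing from 82 to 118 mm above the table, 65 mm from the turning axis. It can be pinched from above.
- marker_tip (a point): Tip of the small dark steel marker clipped over the far edge of the board (saddle 16 mm wide), pointing inward to the stop, 27 mm above the table. Fixed.
- marker: The marker; its axes are parallel to the guide's (own y along the rail). Its origin is below the guide's centre line; its tip is 82 mm out along own x, at own y = 0.
- glass: Clear stemmed wine glass, 205 mm tall, 80 mm across, foot 72 mm; origin at the centre of its underside. Leave it alone.
- mug: Dark stoneware mug, 100 mm tall, 80 mm across; origin at the centre of its underside. Leave it alone.

How it is judged:
By the outcome, as a careful person would: the job done as asked, in the order asked, and still so for the second after the job is handed in, with the robot touching nothing.
It also fails if it takes over 56 s, if anything falls off the work surface, if the arm or the gripper's body presses on something with over 40 N, if the wrist force passes 120 N, or if a joint passes its speed limit or range.

## Working session

There is one attempt and no reset: what is moved stays moved. The work goes in short steps, Python scripts to look and compute and a shell command to move; the robot and the scene stay as the last step left them, time stands still between calls to the robot, and variables do not carry over. Pictures are saved under pics/ and viewed, at most 10 in all, crops included, and the job is handed in when it is done.

```bash
mkdir -p pics; cat > h.py <<'E'
from station import get_state, cams, arm, nets
import numpy as np, cv2
def snap(c,fn=None):
    f=cams.grab_frame(c)
    if fn: cv2.imwrite('pics/'+fn,f['img'][:,:,::-1])
    return f
def pp(c,l):
    r=nets.pinpoint(c,l)
    return [(np.round(d['centre'],4).tolist(),round(d['confidence'],2)) for d in r[:2]]
E
python3 - <<'E'
from h import *
for c in ['top','side']:
    snap(c,c+'0.png')
    for l in ['guide','stop_grip','pointer','lever_pivot','lever_knob','marker_tip','marker','glass','mug']:
        print(c,l,pp(c,l))
s=get_state();print(s['t'],s['eef_pos'],s['ee_rot'],s['width'])
E
```

```text
top guide [([0.6039, 0.0266, -0.0002], 0.65)]
top stop_grip []
top pointer []
top lever_pivot [([0.5614, -0.0714, 0.0869], 0.64)]
top lever_knob [([0.568, -0.1343, 0.1137], 0.55)]
top marker_tip [([0.6744, 0.0876, 0.029], 0.55)]
top marker []
top glass [([0.5929, 0.4417, 0.0009], 0.72)]
top mug [([0.5775, -0.4759, -0.003], 0.97)]
side guide [([0.6011, 0.0287, 0.0015], 0.69), ([0.6747, 0.0882, 0.0281], 0.24)]
side stop_grip [([0.6479, -0.0544, 0.0843], 0.73)]
side pointer [([0.6997, -0.0459, 0.0288], 0.62)]
side lever_pivot [([0.5651, -0.0721, 0.0859], 0.69)]
side lever_knob [([0.5727, -0.136, 0.1222], 0.62)]
side marker_tip [([0.6739, 0.0883, 0.0268], 0.42)]
side marker []
side glass [([0.5958, 0.4423, 0.0054], 0.87), ([0.5763, -0.4699, 0.0007], 0.33)]
side mug [([0.5761, -0.4681, 0.0016], 0.67)]
1.0 [ 0.18897895 -0.6479752   0.22657383] [ 3.14159190e+00 -2.50660873e-06 -2.85776753e+00] 0.08763052296003562
```

View pics/top0.png

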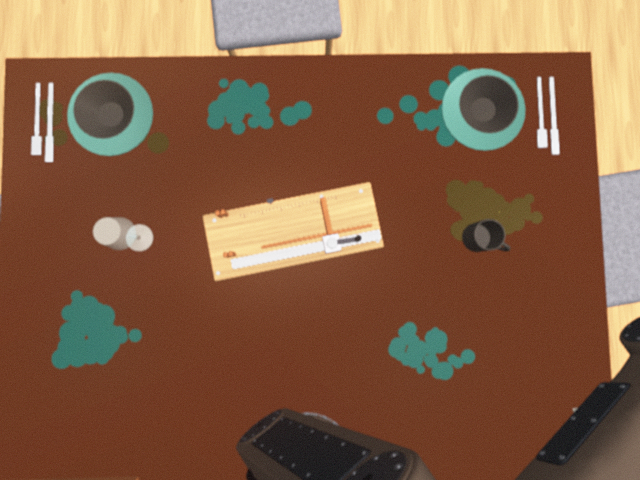

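View pics/side0.png

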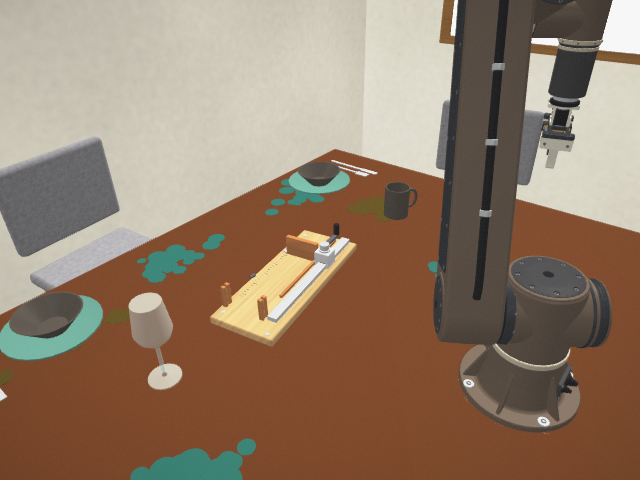

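The top view shows the board from about (203,214) to (383,247). The marker is at (270,200) on its far edge, the stop block at (331,242) and the knob at (358,239), so the lever is locked. Next I'll work out the guide's yaw from the board outline.

```bash
cat >> h.py <<'E'
def ray(f,uv,z):
    K,R,t=map(np.array,(f['mtx'],f['R'],f['t']))
    uv=np.atleast_2d(uv).astype(float)
    d=np.c_[uv,np.ones(len(uv))]@np.linalg.inv(K).T@R
    c=-R.T@t
    return c+d*((z-c[2])/d[:,2])[:,None]
E
python3 - <<'E'
from h import *
f=snap('top'); im=f['img']
hsv=cv2.cvtColor(im,cv2.COLOR_RGB2HSV)
m=((hsv[:,:,2]>150)).astype(np.uint8); m[:170]=0;m[290:]=0;m[:,:190]=0;m[:,395:]=0
pts=cv2.findNonZero(m); r=cv2.minAreaRect(pts)
b=cv2.boxPoints(r); w=ray(f,b,0.022); print(b,w)
c=w.mean(0); e=[np.linalg.norm(w[i]-w[(i+1)%4]) for i in range(4)]; print(c,e)
for i in range(2):
    d=w[(i+1)%4]-w[i]; print(np.arctan2(d[1],d[0]))
a=[np.arctan2(*(w[(i+1)%4]-w[i])[1::-1]) for i in range(4)]
i=int(np.argmax(e[:2])); d=w[i]-w[(i+1)%4]; d=d*np.sign(d[1]); yaw=np.arctan2(-d[0],d[1]); print('yaw',yaw)
Rg=np.array([[np.cos(yaw),np.sin(yaw)],[-np.sin(yaw),np.cos(yaw)]])
for n,p in dict(grip=(.6479,-.0544),ptr=(.6997,-.0459),piv=(.563,-.0718),knob=(.570,-.135),mk=(.6742,.088)).items(): print(n,Rg@(np.array(p)-c[:2]))
E
```

```text
[[200.03847 213.19229]
 [370.80768 179.03845]
 [384.5     247.5    ]
 [213.73077 281.65384]] [[ 0.65204792  0.27374164  0.022     ]
 [ 0.73665943 -0.18505513  0.022     ]
 [ 0.55125479 -0.21653893  0.022     ]
 [ 0.46943621  0.23780686  0.022     ]]
[0.60234959 0.02748861 0.022     ] [np.float64(0.46653357754199914), np.float64(0.1880587894464981), np.float64(0.46165396408192544), np.float64(0.18611379322754043)]
-1.3884249838385423
-2.9733858942799882
yaw 0.18237134295635435
grip [ 0.02994353 -0.08879172]
ptr [ 0.08242608 -0.08982724]
piv [-0.05670422 -0.09050552]
knob [-0.06128239 -0.15392697]
mk [0.08163335 0.04647695]
```

```bash
python3 -m creep '{"translation":[[24,32,0],[24,32,0],[24,32,0],[24,32,0],[24,32,0],[24,32,0],[24,32,0],[24,32,0]],"spin":[0.092,0.092,0.092,0.092,0.092,0.092,0.092,0.092],"gripper":[1,1,1,1,1,1,1,1]}' 
python3 -m creep '{"translation":[[24,32,0],[24,32,0],[24,32,0],[24,32,0],[24,32,0],[24,32,0],[24,32,0],[18,32,0]],"spin":[0.092,0.092,0.092,0.092,0.092,0.092,0.092,0.092],"gripper":[0.6,0.6,0.6,0.6,0.6,0.6,0.6,0.6]}'
python3 - <<'E'
from h import *
snap('wrist','w1.png')
for l in ['stop_grip','pointer','lever_pivot','lever_knob','marker_tip']: print(l,pp('wrist',l))
s=get_state();print(s['t'],s['eef_pos'],s['ee_rot'],s['q'])
E
```

```text
t: 1.85
eef_pos: [0.3818, -0.3906, 0.2269]
ee_rot: [-3.141, 0.0, -2.118]
force: [1.0, 0.9, -0.1]
width: 0.0878
gripper_force: 0.0
t: 2.65
eef_pos: [0.5682, -0.1344, 0.2267]
ee_rot: [-3.141, -0.0, -1.382]
force: [0.7, -1.2, -0.2]
width: 0.0532
gripper_force: 0.0
stop_grip [([0.6487, -0.0541, 0.0785], 0.61)]
pointer [([0.6985, -0.0505, 0.0275], 0.66)]
lever_pivot [([0.567, -0.075, 0.0867], 0.58)]
lever_knob [([0.573, -0.1358, 0.1171], 0.64)]
marker_tip []
2.95 [ 0.5665918  -0.13641129  0.22658896] [ 3.14141365e+00 -7.40872106e-05 -1.38669361e+00] [ 9.91622580e-02  2.08153809e-01 -1.97160568e-01  9.68462970e-05
 -1.16565402e+00  8.49022698e-02]
```

View pics/w1.png

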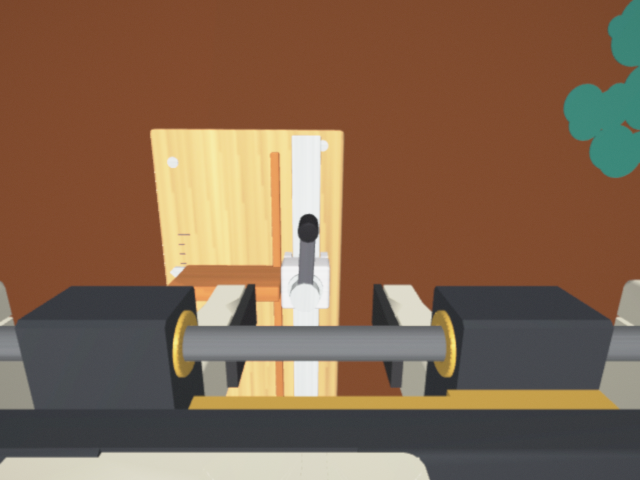

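The wrist view is aligned with the rail. The knob top is at about (308,225), the hub at (305,292), and the fingers are centred at about column 310. I'll turn these pixels into positions.

```bash
python3 - <<'E'
from h import *
f=snap('wrist')
g=cv2.cvtColor(f['img'],cv2.COLOR_RGB2GRAY)
m=np.zeros_like(g); m[200:250,290:330]=(g[200:250,290:330]<25)
ys,xs=np.nonzero(m); print(xs.min(),xs.max(),ys.min(),ys.max())
print('knob lo/hi end of dark blob', ray(f,[[308,223],[308,231]],0.118))
K,R,t=map(np.array,(f['mtx'],f['R'],f['t']))
for n,p in dict(tcp=get_state()['eef_pos'],knob=(.573,-.1355,.118),knob2=(.5755,-.1348,.118),bot=(.5755,-.1348,.082)).items():
    c=K@(R@np.array(p)+t); print(n,c[:2]/c[2])
E
```

```text
Traceback (most recent call last):
ValueError: zero-size array to reduction operation minimum which has no identity
```

```bash
python3 - <<'E'
from h import *
f=snap('wrist')
g=cv2.cvtColor(f['img'],cv2.COLOR_RGB2GRAY); print(g[205:250:3,308], g[224,290:330:2])
print(ray(f,[[308,223],[308,231]],0.118))
K,R,t=map(np.array,(f['mtx'],f['R'],f['t']))
s=get_state();print(s['t'],s['eef_pos'])
for n,p in dict(tcp=s['eef_pos'],knob=(.573,-.1355,.118),knob2=(.5755,-.1348,.118),bot=(.5755,-.1348,.082)).items():
    c=K@(R@np.array(p)+t); print(n,c[:2]/c[2])
E
```

```text
[240 239 240 239  71  43  45  56  57  56  53  54  52  82 120] [232 237 236 173  41  41  44  45  45  44  43  42  68 215 209 215 206 201
 200 203]
[[ 0.57247876 -0.14582388  0.118     ]
 [ 0.57141711 -0.13997873  0.118     ]]
3.05 [ 0.56650632 -0.13680841  0.22673768]
tcp [313.79768314 300.56738425]
knob [304.752632   236.48295254]
knob2 [301.19413217 236.78897902]
bot [302.61882187 224.99496548]
```

```bash
python3 -m creep '{"translation":[[6,-1,-35],[0,0,-40],[0,0,-40],[0,0,-22],[0,0,0],[0,0,0],[0,0,0],[0,0,0]],"spin":[0.01,0,0,0,0,0,0,0],"gripper":[0.5,0.5,0.5,0.5,0.5,0,0,0]}' 40
python3 -m creep '{"translation":[[0,0,0],[0,0,0],[0,0,0]],"spin":[0,0,0],"gripper":[0,0,0]}'
```

```text
t: 3.85
eef_pos: [0.574, -0.1371, 0.0914]
ee_rot: [-3.139, -0.001, -1.376]
force: [-0.0, 0.9, 0.0]
width: 0.0253
gripper_force: 0.0
t: 4.15
eef_pos: [0.5735, -0.137, 0.0906]
ee_rot: [-3.14, -0.001, -1.375]
force: [-2.0, -0.9, 6.0]
width: 0.0149
gripper_force: 40.0
```

```bash
python3 -c "
import numpy as np
th=np.arange(0,1.46,.09);p=65*np.c_[np.sin(.155-th),-np.cos(.155-th)]
print(np.diff(np.round(p),axis=0).astype(int).tolist(),p[-1])"
```

```text
[[-6, -1], [-6, 0], [-5, 0], [-6, 1], [-6, 2], [-5, 2], [-6, 2], [-5, 3], [-5, 3], [-4, 4], [-4, 4], [-4, 5], [-3, 5], [-3, 5], [-2, 5], [-2, 6]] [-62.36343459 -18.32490181]
```

```bash
python3 -m creep '{"translation":[[-6,-1,0],[-6,0,0],[-5,0,0],[-6,1,0],[-6,2,0],[-5,2,0],[-6,2,0],[-5,3,0]],"spin":[-0.09,-0.09,-0.09,-0.09,-0.09,-0.09,-0.09,-0.09],"gripper":[0,0,0,0,0,0,0,0]}'
```

```text
t: 4.95
eef_pos: [0.5297, -0.1274, 0.0906]
ee_rot: [-3.138, 0.002, -2.099]
force: [2.7, 2.6, 2.3]
width: 0.0152
gripper_force: 40.0
```

```bash
python3 -m creep '{"translation":[[-5,3,0],[-4,4,0],[-4,4,0],[-4,5,0],[-3,5,0],[-3,5,0],[-2,5,0],[-2,6,0]],"spin":[-0.09,-0.09,-0.09,-0.09,-0.09,-0.09,-0.09,-0.09],"gripper":[0,0,0,0,0,0,0,0]}'
python3 -m creep '{"translation":[[0,0,0],[0,0,0],[0,0,0],[0,0,35],[0,0,40]],"spin":[0,0,0,0,0],"gripper":[0,0.5,0.5,0.5,1]}'
python3 - <<'E'
from h import *
for c in ['wrist','side','top']:
    snap(c,c+'2.png')
    for l in ['stop_grip','pointer','lever_pivot','lever_knob','marker_tip']: print(c,l,pp(c,l))
E
```

```text
t: 5.75
eef_pos: [0.5029, -0.0906, 0.0906]
ee_rot: [-3.14, 0.004, -2.819]
force: [4.4, -2.0, 1.2]
width: 0.0148
gripper_force: 40.0
t: 6.25
eef_pos: [0.4987, -0.0916, 0.1634]
ee_rot: [3.14, -0.006, -2.815]
force: [2.2, -0.6, -0.3]
width: 0.0413
gripper_force: 0.0
wrist stop_grip []
wrist pointer []
wrist lever_pivot []
wrist lever_knob [([0.5022, -0.0909, 0.1232], 0.74)]
wrist marker_tip []
side stop_grip [([0.6484, -0.0567, 0.0891], 0.72)]
side pointer [([0.6991, -0.0471, 0.0298], 0.55)]
side lever_pivot [([0.5621, -0.0761, 0.0869], 0.5)]
side lever_knob [([0.5009, -0.0926, 0.1233], 0.62)]
side marker_tip []
top stop_grip [([0.648, -0.0595, 0.0802], 0.71)]
top pointer [([0.6966, -0.0535, 0.0276], 0.6)]
top lever_pivot []
top lever_knob [([0.6757, 0.0868, 0.028], 0.39)]
top marker_tip [([0.6749, 0.0882, 0.0283], 0.42)]
```

View pics/wrist2.png

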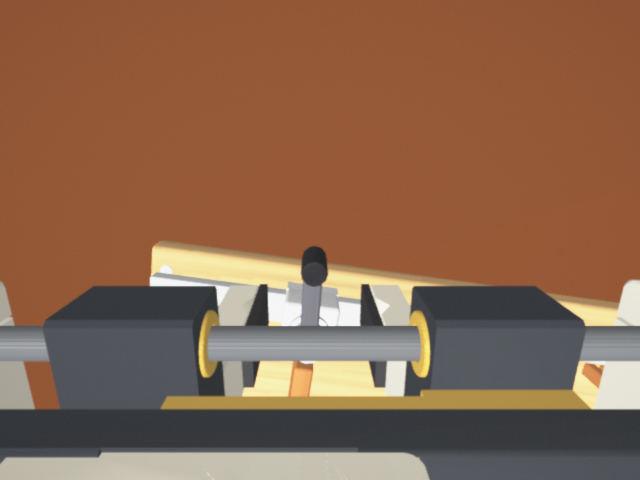

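The lever is open: its knob shows at (314,270), pointing away from the block. The stop has hardly moved. Next I'll pinch the plate.

```bash
python3 -m creep '{"translation":[[37,9,5],[37,9,0],[37,9,0],[37,9,0],[0,0,-35],[0,0,-40],[0,0,-35],[0,0,-4]],"spin":[-0.04,-0.04,-0.04,-0.025,0,0,0,0],"gripper":[0.6,0.6,0.6,0.6,0.6,0.6,0.6,0.6]}' 25
python3 -m creep '{"translation":[[0,0,0],[0,0,0],[0,0,0],[0,0,0],[0,0,0]],"spin":[0,0,0,0,0],"gripper":[0,0,0,0,0]}'
python3 - <<'E'
from h import *
for c in ['side','top','wrist']:
    snap(c,c+'3.png')
    for l in ['stop_grip','pointer','lever_pivot','lever_knob','marker_tip']: print(c,l,pp(c,l))
print(get_state()['eef_pos'])
E
```

```text
t: 7.95
eef_pos: [0.6457, -0.0553, 0.0507]
ee_rot: [3.141, -0.008, -2.962]
force: [-0.2, -0.2, -0.7]
width: 0.0521
gripper_force: 0.0
t: 8.45
eef_pos: [0.6496, -0.055, 0.0569]
ee_rot: [-3.141, 0.002, -2.961]
force: [0.4, -3.3, 3.0]
width: 0.0178
gripper_force: 1.6
side stop_grip [([0.649, -0.0532, 0.0847], 0.66)]
side pointer [([0.7001, -0.0484, 0.0302], 0.74), ([0.5797, -0.4697, 0.0002], 0.29)]
side lever_pivot [([0.5607, -0.0734, 0.0848], 0.66)]
side lever_knob [([0.5018, -0.0903, 0.1197], 0.81), ([0.6779, 0.0902, 0.0269], 0.31)]
side marker_tip [([0.6758, 0.0881, 0.0266], 0.47)]
top stop_grip [([0.6513, -0.0569, 0.0809], 0.98)]
top pointer [([0.4977, -0.0833, 0.115], 0.55)]
top lever_pivot [([0.5624, -0.0727, 0.0861], 0.75)]
top lever_knob [([0.4992, -0.087, 0.118], 0.47)]
top marker_tip []
wrist stop_grip [([0.6488, -0.0542, 0.079], 0.84)]
wrist pointer []
wrist lever_pivot [([0.5662, -0.0733, 0.0907], 0.72)]
wrist lever_knob []
wrist marker_tip [([0.6731, 0.0875, 0.0285], 0.75)]
[ 0.64966473 -0.05529271  0.05679835]
```

```bash
python3 -m creep '{"translation":[[-1.5,8,0],[-3,16,0],[-3,16.5,0],[-3,16.5,0],[-3,16.5,0],[-3,16.5,0],[-3,16.5,0],[-1.5,8,0]],"spin":[0,0,0,0,0,0,0,0],"gripper":[0,0,0,0,0,0,0,0]}'
python3 -m creep '{"translation":[[-1,6,0],[-1,6,0],[0,0,0],[0,0,0]],"spin":[0,0,0,0],"gripper":[0,0,0,0]}'
python3 - <<'E'
from h import *
for c in ['side','top','wrist']:
    f=snap(c,c+'4.png')
    for l in ['stop_grip','pointer','lever_pivot','lever_knob','marker_tip']: print(c,l,pp(c,l))
    K,R,t=map(np.array,(f['mtx'],f['R'],f['t']))
    p=K@(R@np.array([.6744,.088,.027])+t); p=(p[:2]/p[2]); print(p); u,v=p.astype(int)
    if 40<u<600 and 30<v<450: cv2.imwrite(f'pics/{c}4z.png',cv2.resize(f['img'][v-30:v+30,u-40:u+40,::-1],None,fx=10,fy=10,interpolation=cv2.INTER_CUBIC))
s=get_state();print(s['t'],s['eef_pos'],s['force'],s['width'])
E
ls pics
```

```text
t: 10.15
eef_pos: [0.6284, 0.0602, 0.0568]
ee_rot: [-3.141, 0.001, -2.96]
force: [-0.9, -4.4, 7.0]
width: 0.0138
gripper_force: 25.0
t: 10.55
eef_pos: [0.6262, 0.0722, 0.0568]
ee_rot: [3.141, 0.001, -2.96]
force: [-3.6, 2.9, 9.1]
width: 0.0138
gripper_force: 25.0
side stop_grip []
side pointer [([0.6757, 0.083, 0.0288], 0.6)]
side lever_pivot [([0.5403, 0.0543, 0.0865], 0.65)]
side lever_knob [([0.4779, 0.0367, 0.122], 0.51)]
side marker_tip [([0.6752, 0.0886, 0.0279], 0.48)]
[255.27849799 274.70895551]
top stop_grip [([0.6249, 0.0711, 0.0804], 0.58)]
top pointer []
top lever_pivot [([0.5414, 0.059, 0.0854], 0.58)]
top lever_knob [([0.4712, 0.0415, 0.1169], 0.77)]
top marker_tip []
[269.48572891 203.41179685]
wrist stop_grip [([0.6256, 0.0756, 0.0806], 0.79)]
wrist pointer []
wrist lever_pivot [([0.5424, 0.052, 0.0901], 0.55)]
wrist lever_knob [([0.6261, 0.0762, 0.0817], 0.66)]
wrist marker_tip [([0.6717, 0.0898, 0.0253], 0.49)]
[323.11850774 362.19015565]
11.45 [0.62615266 0.07216946 0.05682017] [-4.60415917  2.31742387  9.37655627] 0.013777326969620493
side0.png
side2.png
side3.png
side4.png
side4z.png
top0.png
top2.png
top3.png
top4.png
top4z.png
w1.png
wrist2.png
wrist3.png
wrist4.png
wrist4z.png
```

View pics/wrist4.png

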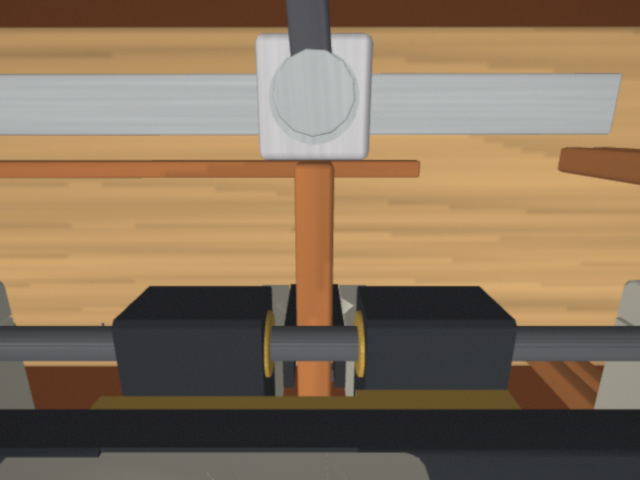

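View pics/side4z.png

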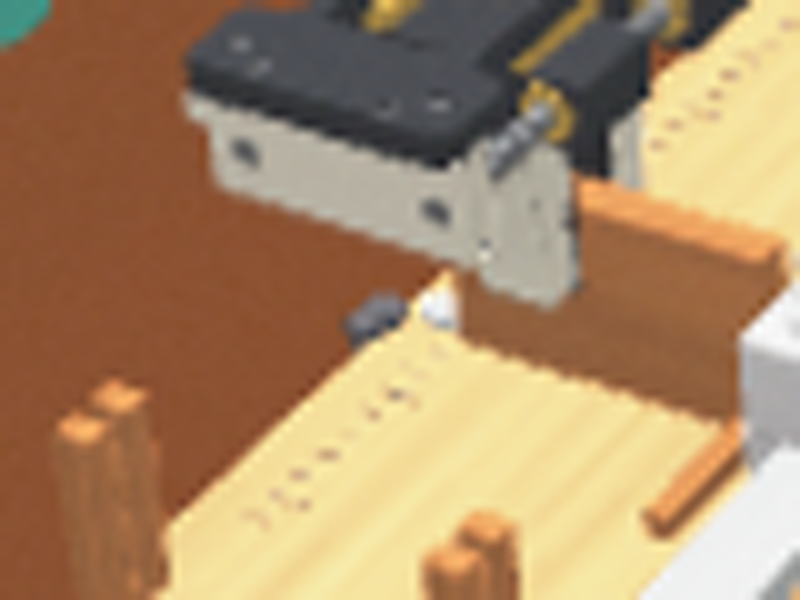

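In the side crop the pale nib sits at about (437,305), a few mm short of the dark marker at (375,320). The wrist view shows the plate centred between the pads at about column 315. I'll slide another 7 mm, release, and look from farther out.

```bash
python3 -m creep '{"translation":[[-0.6,3.5,0],[-0.6,3.5,0],[0,0,0],[0,0,0],[0,0,0],[0,0,0],[0,0,40],[0,0,40]],"spin":[0,0,0,0,0,0,0,0],"gripper":[0,0,0,0,0.5,0.5,0.5,0.5]}'
python3 -m creep '{"translation":[[30,10,40],[40,7,30],[40,0,0],[0,0,0],[0,0,0]],"spin":[0,0,0,0,0],"gripper":[0.5,0.5,0.5,0.5,0.5]}'
python3 - <<'E'
from h import *
for c in ['side','top','wrist']:
    f=snap(c,c+'5.png')
    for l in ['stop_grip','pointer','lever_pivot','lever_knob','marker_tip']: print(c,l,pp(c,l))
s=get_state();print(s['t'],s['eef_pos'],s['force'],s['width'])
f=snap('wrist');K,R,t=map(np.array,(f['mtx'],f['R'],f['t']))
p=K@(R@np.array([.6744,.088,.027])+t); p=(p[:2]/p[2]); print(p)
E
```

```text
t: 12.25
eef_pos: [0.6237, 0.0781, 0.1349]
ee_rot: [-3.141, -0.004, -2.961]
force: [1.3, 0.6, 0.7]
width: 0.04
gripper_force: 0.0
t: 12.75
eef_pos: [0.7337, 0.0951, 0.2025]
ee_rot: [3.142, -0.003, -2.962]
force: [0.4, 0.5, 0.1]
width: 0.0438
gripper_force: 0.0
side stop_grip [([0.6242, 0.0794, 0.087], 0.82), ([0.6742, 0.0885, 0.0285], 0.22)]
side pointer [([0.6762, 0.0906, 0.028], 0.95)]
side lever_pivot [([0.54, 0.0619, 0.0855], 0.67)]
side lever_knob [([0.4793, 0.0439, 0.1221], 0.76)]
side marker_tip [([0.6752, 0.0893, 0.0285], 0.43)]
top stop_grip [([0.6237, 0.0804, 0.0799], 0.95)]
top pointer [([0.6743, 0.0835, 0.0278], 0.64)]
top lever_pivot []
top lever_knob [([0.4749, 0.0447, 0.114], 0.71), ([0.5799, -0.4732, -0.0049], 0.66)]
top marker_tip [([0.6734, 0.0862, 0.0295], 0.46)]
wrist stop_grip [([0.6245, 0.0805, 0.081], 0.9)]
wrist pointer [([0.6752, 0.0869, 0.024], 0.77)]
wrist lever_pivot []
wrist lever_knob []
wrist marker_tip [([0.6703, 0.0884, 0.0271], 0.58)]
13.65 [0.73378374 0.0952627  0.2044363 ] [-0.22758931 -0.6611576   0.5854227 ] 0.04375416110780554
[316.23705939 149.66088362]
```

View pics/wrist5.png

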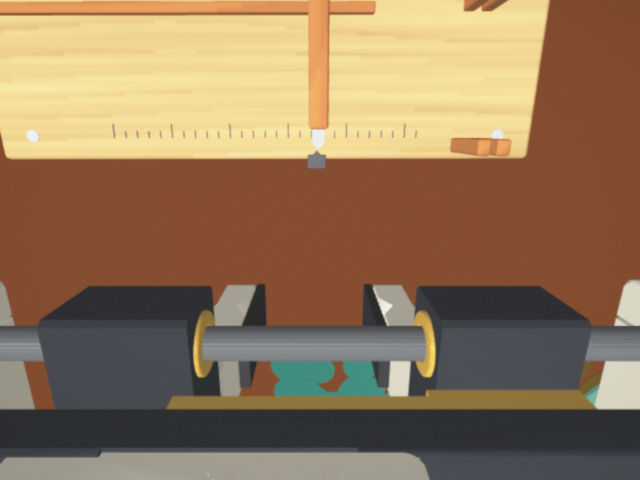

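The wrist view shows the nib tip at about (318,148) and the marker tip at about (316.5,151), so they nearly line up. I'll zoom in to measure the difference.

```bash
python3 - <<'E'
import cv2,numpy as np
im=cv2.imread('pics/wrist5.png')[118:178,278:358]
cv2.imwrite('pics/z5.png',cv2.resize(im,None,fx=10,fy=10,interpolation=cv2.INTER_CUBIC))
from h import ray,cams
f=cams.grab_frame('wrist'); w=ray(f,[[317,150],[318,150],[317,120]],.027); d=np.array([-.179,.984,0]); print(w@d, (w[1]-w[0])@d)
g=cv2.cvtColor(f['img'],cv2.COLOR_RGB2GRAY)
for r in range(128,170,2): print(r,g[r,304:332])
E
```

```text
[-0.03347335 -0.03261594 -0.03355853] 0.0008574130156867384
128 [226 226 226 226 226 215 195 176 166 166 167 168 166 165 165 165 163 163
 160 160 163 166 176 194 217 226 226 226]
130 [228 228 228 228 228 227 223 218 228 235 237 238 237 234 234 236 236 235
 236 235 231 226 226 227 227 227 227 227]
132 [227 227 227 227 227 226 210 171 216 236 239 240 239 237 236 238 237 237
 238 237 234 227 227 226 226 226 226 226]
134 [226 226 226 226 226 225 208 170 216 236 239 240 239 237 237 238 238 237
 238 238 232 226 226 225 225 225 224 225]
136 [223 223 223 223 224 222 205 170 218 237 239 240 239 237 236 238 238 237
 238 237 230 224 223 223 223 223 223 223]
138 [221 221 221 221 221 221 216 214 230 237 239 240 238 237 237 238 238 237
 238 237 229 222 221 222 221 221 221 221]
140 [221 221 220 221 221 221 221 223 234 238 237 238 237 236 236 237 237 237
 238 237 229 222 221 220 220 220 220 221]
142 [221 221 221 221 221 221 221 222 233 237 237 238 238 237 236 237 238 239
 239 237 229 222 220 221 220 221 221 220]
144 [222 222 223 222 222 223 223 222 226 233 237 237 236 236 238 239 240 239
 236 229 22
[... 758 characters left out ...]
161 148 132 124 123 125 124 125 125 124 123 121 123 125 127 126
 126 124 123 116 140 157 158 158 158 158]
160 [ 91  93  93 100 114 121 121 122 124 125 123 122 124 126 126 127 125 124
 122 121 120 104  92  90  91  92  92  91]
162 [ 93  90  94  99 114 121 122 122 122 121 122 124 126 127 128 125 123 121
 120 121 120 102  91  92  91  91  92  92]
164 [ 90  91  92 100 116 123 123 122 124 123 123 124 126 125 123 122 122 122
 122 121 121 104  90  92  91  92  91  91]
166 [ 91  91  92 100 115 121 124 124 124 123 122 122 122 121 122 121 121 121
 121 122 119 104  89  90  92  92  91  92]
168 [ 92  91  91  93  99 102 104 102 103 102 103 102 101 102 101 101 102 101
 102 101 101  93  90  92  91  90  93  91]
```

View pics/z5.png

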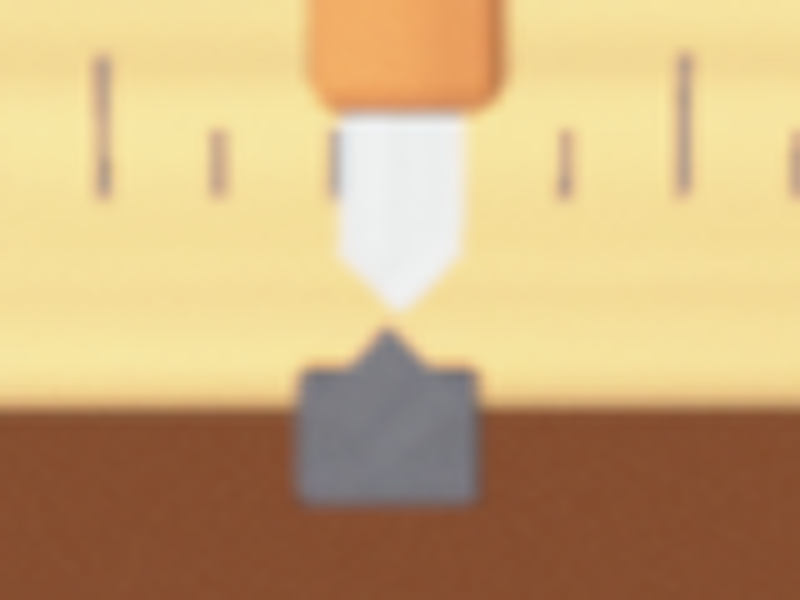

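The zoom shows the pointer about 1.1 px, or roughly 1 mm, past the marker. When re-clamping I'll aim the arc about 1 mm back.

```bash
python3 -m creep '{"translation":[[-43,-9,0],[-43,-9,0],[-43,-9,0],[-43,-9,0],[-43,-9,0],[-42,-8,0],[0,0,0],[0,0,0]],"spin":[0.025,0.025,0.025,0.025,0.025,0.022,0,0],"gripper":[0.5,0.5,0.5,0.5,0.5,0.5,0.5,0.5]}' 40
python3 - <<'E'
from h import *
f=snap('wrist'); print(pp('wrist','lever_knob'))
s=get_state();print(s['t'],s['eef_pos'],s['ee_rot'])
g=cv2.cvtColor(f['img'],cv2.COLOR_RGB2GRAY)
K,R,t=map(np.array,(f['mtx'],f['R'],f['t']))
p=K@(R@np.array([.4765,.0425,.118])+t); p=p[:2]/p[2]; print(p)
u,v=p.astype(int); cv2.imwrite('pics/k6.png',cv2.resize(f['img'][v-60:v+60,u-80:u+80,::-1],None,fx=5,fy=5))
E
```

```text
t: 14.55
eef_pos: [0.4765, 0.0423, 0.2056]
ee_rot: [3.141, 0.003, -2.813]
force: [0.4, 0.2, 0.6]
width: 0.0442
gripper_force: 0.0
[([0.4753, 0.0494, 0.1199], 0.7), ([0.6221, 0.0806, 0.0806], 0.69)]
14.65 [0.47761121 0.04258153 0.20493423] [ 3.14158915e+00  1.19578998e-03 -2.81373327e+00]
[311.8649293  246.58519372]
```

View pics/k6.png

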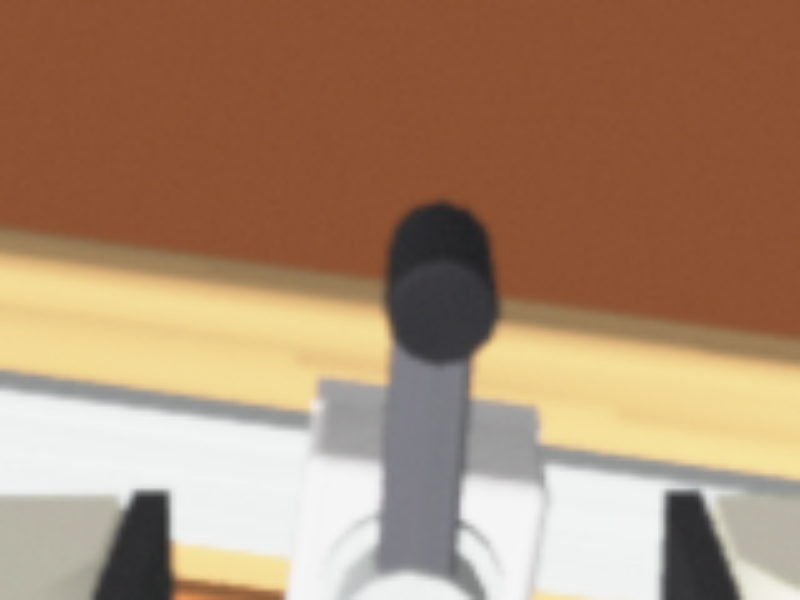

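The knob top is at about (319,248) in the full image, about 6 mm in +y from where I expected it. The lever is therefore fully open (about 1.5), and its pivot matches the guide geometry. I'll grip there and compute the closing arc from that pivot.

```bash
python3 -m creep '{"translation":[[0,3,-35],[0,3,-40],[0,0,-35],[0,0,-5],[0,0,0],[0,0,0],[0,0,0],[0,0,0]],"spin":[-0.045,-0.045,0,0,0,0,0,0],"gripper":[0.5,0.5,0.5,0.5,0,0,0,0]}' 40
python3 -m creep '{"translation":[[0,0,0],[0,0,0]],"spin":[0,0],"gripper":[0,0]}'
python3 -c "
import numpy as np
th=np.r_[np.linspace(1.515,0,18),-.04];p=np.array([540,62.7])+65*np.c_[np.sin(.18-th),-np.cos(.18-th)];p[0]=476.5,48.5
q=np.round(p*2)/2;print(np.diff(th)[0],np.diff(q,axis=0).tolist(),p[-1])"
```

```text
t: 15.45
eef_pos: [0.4778, 0.0485, 0.0909]
ee_rot: [3.141, 0.003, -2.904]
force: [2.3, -2.4, 1.8]
width: 0.0174
gripper_force: 1.2
t: 15.65
eef_pos: [0.4778, 0.0485, 0.0908]
ee_rot: [3.142, 0.003, -2.903]
force: [-0.2, -1.2, 7.6]
width: 0.0148
gripper_force: 40.0
-0.08911764705882352 [[2.0, -6.5], [2.0, -5.5], [2.5, -5.0], [3.0, -5.0], [3.5, -4.5], [4.0, -4.5], [4.0, -4.0], [4.5, -3.5], [5.0, -3.5], [5.0, -2.5], [5.5, -2.5], [5.5, -1.5], [5.5, -1.5], [6.0, -0.5], [5.5, -0.5], [6.0, 0.5], [5.5, 1.0], [2.5, 0.5]] [554.1849255   -0.73333421]
```

```bash
python3 -m creep '{"translation":[[2,-6.5,0],[2,-5.5,0],[2.5,-5,0],[3,-5,0],[3.5,-4.5,0],[4,-4.5,0],[4,-4,0],[4.5,-3.5,0]],"spin":[0.089,0.089,0.089,0.089,0.089,0.089,0.089,0.089],"gripper":[0,0,0,0,0,0,0,0]}'
python3 -m creep '{"translation":[[5,-3.5,0],[5,-2.5,0],[5.5,-2.5,0],[5.5,-1.5,0],[5.5,-1.5,0],[6,-0.5,0],[5.5,-0.5,0],[6,0.5,0]],"spin":[0.089,0.089,0.089,0.089,0.089,0.089,0.089,0.089],"gripper":[0,0,0,0,0,0,0,0]}'
python3 -m creep '{"translation":[[5.5,1,0],[2.5,0.5,0],[0,0,0],[0,0,0]],"spin":[0.089,0.03,0,0],"gripper":[0,0,0,0]}'
```

```text
t: 16.45
eef_pos: [0.5035, 0.0103, 0.0908]
ee_rot: [-3.14, 0.003, -2.188]
force: [-1.1, 3.4, 6.6]
width: 0.015
gripper_force: 40.0
t: 17.25
eef_pos: [0.5468, -0.0017, 0.0908]
ee_rot: [-3.14, 0.001, -1.476]
force: [-4.9, 3.1, 10.0]
width: 0.0152
gripper_force: 40.0
t: 17.65
eef_pos: [0.5519, -0.001, 0.0906]
ee_rot: [3.138, 0.001, -1.362]
force: [-12.2, 2.7, 17.7]
width: 0.0154
gripper_force: 40.0
```

```bash
python3 -m creep '{"translation":[[3,0.5,0],[0,0,0],[0,0,0]],"spin":[0,0,0],"gripper":[0,0,0]}'
python3 -m creep '{"translation":[[-3,-0.5,0],[0,0,0],[0,0,0],[0,0,40],[0,0,40],[30,20,35],[40,20,0],[40,15,0]],"spin":[0,0,0,-0.08,-0.15,-0.15,-0.15,-0.15],"gripper":[0,0.5,0.5,0.5,0.5,0.5,0.5,0.5]}'
python3 -m creep '{"translation":[[40,20,0],[35,20,0],[0,0,0],[0,0,0],[0,0,0],[0,0,0],[0,0,0]],"spin":[-0.15,-0.15,-0.15,-0.15,-0.15,-0.15,-0.15],"gripper":[0.5,0.5,0.5,0.5,0.5,0.5,0.5]}'
python3 - <<'E'
from h import *
for c in ['side','top','wrist']:
    f=snap(c,c+'7.png')
    for l in ['pointer','lever_pivot','lever_knob','marker_tip','glass','mug']: print(c,l,pp(c,l))
s=get_state();print(s['t'],s['eef_pos'],s['ee_rot'])
K,R,t=map(np.array,(f['mtx'],f['R'],f['t']))
p=K@(R@np.array([.6744,.088,.027])+t); u,v=(p[:2]/p[2]).astype(int); print(u,v)
a=f['img'][max(v-35,0):v+35,u-45:u+45,::-1]; cv2.imwrite('pics/z7.png',cv2.resize(a,None,fx=8,fy=8,interpolation=cv2.INTER_CUBIC))
E
```

```text
t: 17.95
eef_pos: [0.5521, -0.001, 0.0904]
ee_rot: [3.133, 0.001, -1.362]
force: [-21.0, 4.4, 25.3]
width: 0.0149
gripper_force: 40.0
t: 18.75
eef_pos: [0.6662, 0.0554, 0.2067]
ee_rot: [-3.139, 0.003, -2.047]
force: [0.3, 0.2, 0.1]
width: 0.0436
gripper_force: 0.0
t: 19.45
eef_pos: [0.7393, 0.0942, 0.2037]
ee_rot: [-3.142, -0.001, -3.097]
force: [-0.7, 0.3, 0.2]
width: 0.0435
gripper_force: 0.0
side pointer [([0.6767, 0.0887, 0.0298], 0.74), ([0.5396, 0.0633, 0.0862], 0.53)]
side lever_pivot [([0.5391, 0.0603, 0.0842], 0.81)]
side lever_knob [([0.5528, -0.0035, 0.1207], 0.56)]
side marker_tip [([0.6761, 0.0891, 0.0252], 0.53)]
side glass [([0.5965, 0.4421, 0.0023], 0.79)]
side mug [([0.5786, -0.4688, 0.0005], 0.85)]
top pointer [([0.6748, 0.0814, 0.0312], 0.89)]
top lever_pivot [([0.5374, 0.0629, 0.087], 0.75)]
top lever_knob [([0.5473, -0.0016, 0.1174], 0.78), ([0.6746, 0.0842, 0.0275], 0.74)]
top marker_tip [([0.6735, 0.0883, 0.0277], 0.6)]
top glass []
top mug [([0.5793, -0.4725, -0.0023], 0.61)]
wrist pointer [([0.6742, 0.0884, 0.0277], 0.77)]
wrist lever_pivot []
wrist lever_knob []
wrist marker_tip [([0.6698, 0.0919, 0.0281], 0.77)]
wrist glass []
wrist mug []
20.5 [0.73915314 0.09412329 0.20428735] [-3.14155234e+00 -6.84516097e-05 -3.09076406e+00]
308 143
```

View pics/z7.png

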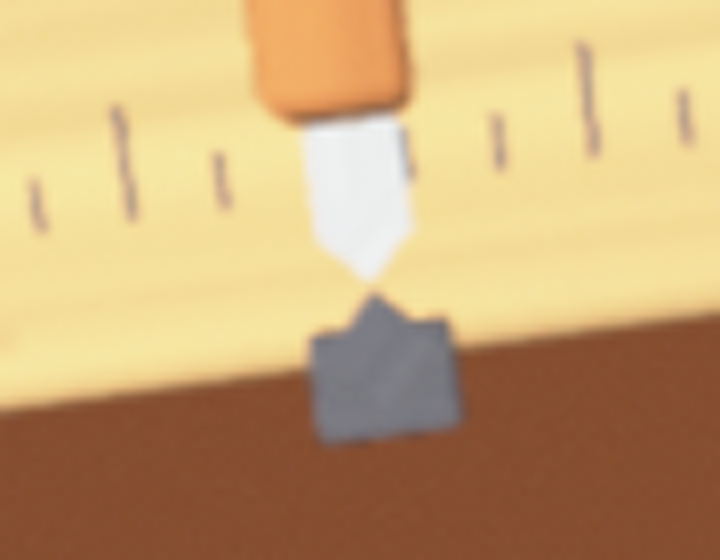

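The nib tip is at (368,283) and the marker tip at (375,293) in the 8x crop. Allowing for the tilt, that leaves about 0.6 mm. The lever met its hard stop at 21 N, and the gripper is clear, so I'm handing in.

```bash
python3 -c "
from h import *
print(arm.job_done())"
```

```text
the job is handed in; nothing more can be done
None
```

The stop is clamped with its pointer about 0.6 mm from the marker's tip, the lever is pushed back to its locked end, the glass and mug were not touched, and the job was handed in at about 20.5 s.

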